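# Clear the salt pot and flip the spice box open

## Robot

A 6-joint arm with a two-finger parallel gripper is mounted at the origin on the work surface. World frame = base frame: x ahead of the robot, y to its left, z up, the work surface at z = 0. Lengths are in m, angles in rad, forces in N, time in s.
With the tool pointing down it reaches from about 0.35 to 0.975 m from the base axis. Payload 4.9 kg.
Tool frame: the origin (TCP) lies midway between the tips of the shut fingers; the grasp point (between the pads) lies ctrl.grip_point_offset behind it (ctrl.grip_point_offset is the distance from the TCP to the grasp point, in m); x points along the fingers, y is the direction in which the jaws open and shut, and the axes are right-handed (so a half turn about x gives the same grasp; the last joint's range is limited). The gripper opens to 85 mm and grips with 20 to 120 N. Pads are 22 mm wide; open, the fingers measure 114 mm over their backs; the gripper's body (76 mm by 85 mm) begins 54 mm behind the grasp point. The pads swing forward as they close: fully open they stand 13 mm farther back than shut.
Start: joints at [-1.264, 0.053, 1.613, -0, 1.476, -0.119], TCP at [0.258, -0.569, 0.231] pointing down, gripper open.
Joint ranges: [-3.01, 3.01], [-1.01, 2.22], [0.06, 2.58], [-1.02, 4.17], [0.09, 2.62], [-3.14, 3.14]. Speed limits (rad/s): [2.57, 2.57, 3.14, 3.14, 3.14, 3.14].

## Interface

Orientations are given as a rotation vector (axis times angle).
In Python, from station import ctrl gives the robot as it stands. The module is installed in compiled form; this text tells all that it offers.
- The arm moves only by the tool drive_tool, never from a script. Its argument "commands" is text: rows parted by semicolons, each of 5 numbers parted by spaces: the closure, from -1 (fully open) to 1 (shut), so that 0 is half open, then the shift along the tool's x, y, z in units of 40 mm (1.0 is 40 mm), then the turn about the tool's x in units of 5 degrees (1.0 is 5 degrees). A call has 1 to 8 rows; each row is the pose to reach, as a shift and turn from the pose commanded when the call began, along the tool's axes at that moment; what a row does not reach only later rows make up. A row lasts 1/12 s, in which the tool goes at most 41.7 mm and 7.16 degrees, less where a joint would pass 70% of its speed; a pose out of reach is approached as far as the arm can. A call with a gripper value outside its range is refused whole. The fingers move at their own pace and stop on an object; "newtons" is the grip in N (left out, the last holds). Time passes only in rows, so rows that repeat a pose let the fingers close. It gives the time, the measured TCP pose, the force and the opening at its end, in the units of the state.
- ctrl.get_obs(): the state, without advancing time (a new reading comes with each control period).
- ctrl.get_image(name): name is "scene" or "top" or "wrist"; returns (picture, depth): 400x640x3 uint8, blue, green, red; 400x640 float32, m along the optical axis (not along the pixel's ray), 0 where there is no reading.
- ctrl.camera_info(name): a dict with "K" (3x3 intrinsics, pixels), "k1" (the pictures are not rectified: a ray, as slopes to the right and down, at radius r is drawn at 1 + k1 r^2 times it, then the intrinsics apply), "T" (4x4, takes a point from camera to world coordinates). Camera axes: x right, y down, z forward; pixel columns grow to the right and rows downward; lengths in m; the calibration is good to about 2 mm. A picture is of the moment at which its call begins: read the wrist's pose just before it. camera_info takes no time and is no camera call; for the wrist camera it gives the pose at the moment of the call.
- ctrl.finish_job(): hands the job in, once; it reports no verdict.
The state is a dict: "t": time; "q": joint angles; "dq": joint speeds; "effort": joint torques, N m; "tool_pos": TCP position; "tool_rot": TCP orientation; "contact_force": force on the tool from outside, world axes, zero at the start; "wrist_torque": the same for the moment, N m; "opening": finger opening in m.
Only numpy, scipy, OpenCV 4.12 (cv2) and the standard library are available. Lean on these libraries where they do the work, as an engineer would, in place of code of your own. Each camera call takes 0.05 s, during which the arm holds its last target.

## Task

Open the spice box on the granite slab for cooking: first push the ceramic salt pot, which stands right behind the box on its hinge side, fully out of the way of the opening lid, sliding it upright along the slab; then push the lid up by its front lip and flip it back past upright, so that it rests fully open by its own weight, touching nothing. Nothing is to be picked up: do not lift, carry or tip the pot, and leave the kadai, plate, sieve and tumbler where they are.

Things in the scene. Friction and masses are not known exactly. Their poses are not given: they have to be found in the camera images.
- spice_box: steel box with a hinged teak lid, fixed to the granite slab, 90 (x) x 120 (y) x 55 (z) mm without its lid. Origin: centre of its underside, on the slab top (75 mm above the table). Its x axis points from the front (lip side) to the back (hinge side), z up. The front faces the robot's right, the back its left: yaw 1.57 give or take 0.35 rad.
- hinge (a point): point on the hinge axis: middle of the box's upper back edge, 45 mm behind the box centre and 55 mm above the slab. The hinge axis runs along the box's y.
- lip (a point): middle of the front lower edge of the lid's lip, 116 mm from the hinge; moves with the lid. The lip is 60 mm wide, 8 mm thick and sticks out 26 mm in front of the box, its underside 55 mm above the slab when shut, with free space below it for a fingertip. The lid is 116 mm wide, 8 mm thick and 160 g.
- spice_lid (a joint): opening angle of the lid, rad: 0 shut (the start), 1.57 upright, 2.1 fully open at its stop. The hinge is loose: the lid falls shut from below upright, and falls open to its stop once past upright (let go at about 1.75 or more). With the pot behind the box the lid hits the pot soon after upright.
- pot_mid (a point): centre, half-way up, of the salt pot: upright white ceramic cylinder, 84 mm diameter, 95 mm high, flat wooden stopper, about 0.45 kg, loose, starts 8 to 14 mm behind the box and up to 35 mm off its middle line. Out of the lid's way: its centre 105 mm or more to either side of that line (along the box's y), or 130 mm or more behind the box's centre. The slab spans y -470 to 470 mm, x to 820 mm.
- kadai: empty steel kadai (wok) with two loop handles, 200 mm across, 60 mm high, to the left on the slab; origin under its centre. Bystander.
- plate: white melamine plate, 200 mm across, 18 mm high, to the right on the slab; origin under its centre. Bystander.
- sieve: plastic sieve, 96 mm across, 35 mm high, with an 85 mm flat handle along its -y, near on the right; origin under the centre of its bowl. Bystander.
- tumbler: steel tumbler, 64 mm across, 85 mm high, near on the left; origin under its centre. Bystander.
Mind the look-alikes: they are no part of the job. What is shaped like the part that bears pot_mid but blue or yellow is not meant.

How it is judged:
By the outcome, as a careful person would: the job done as asked, in the order asked, and still so for the second after the job is handed in, with the robot touching nothing.
It also fails if it takes over 54 s, if anything falls off the work surface, if the arm or the gripper's body presses on something with over 40 N, if the wrist force passes 120 N, or if a joint passes its speed limit or range.

## Working session

There is one attempt and no reset: what is moved stays moved. The work goes in short steps, Python scripts to look and compute and a tool call to move; the robot and the scene stay as the last step left them, time stands still between calls to the robot, and variables do not carry over. Pictures are saved under pics/ and viewed, and the job is handed in when it is done.

Besides the shell and the picture viewer there is one more tool, called after ">>>" as name(argument=value, ...) on one line, values as JSON. drive_tool: Moves the arm, as the interface text tells. Its arguments: {"type":"object","properties":{"commands":{"type":"string"},"newtons":{"type":"number"}},"required":["commands"]}

```bash
mkdir -p pics; cat > h.py <<'E'
import numpy as np,cv2
from station import ctrl
def pts(name):
    ci=ctrl.camera_info(name); im,d=ctrl.get_image(name)
    return im,d,ci
def world(ci,d,u,v):
    K=np.array(ci["K"]);T=np.array(ci["T"])
    k=np.array([ci["k1"],0,0,0,0],float)
    u=np.atleast_1d(u).astype(float);v=np.atleast_1d(v).astype(float)
    n=cv2.undistortPoints(np.stack([u,v],1)[:,None],K,k)[:,0]
    z=np.atleast_1d(d)
    P=np.c_[n*z[:,None],z]
    return P@T[:3,:3].T+T[:3,3]
def cloud(im,d,ci):
    v,u=np.mgrid[0:400,0:640]
    W=world(ci,d.ravel(),u.ravel(),v.ravel()).reshape(400,640,3)
    W[d==0]=np.nan
    return W
E
python3 - <<'E'
from h import *
for n in("scene","top"):
    im,d,ci=pts(n); cv2.imwrite(f"pics/{n}0.png",im); np.savez(f"{n}0.npz",W=cloud(im,d,ci),im=im)
    print(n,ci["k1"],np.round(ci["T"],3).tolist(),(d==0).mean())
o=ctrl.get_obs();print(o,ctrl.grip_point_offset)
E
```

```text
scene -0.13029704987821228 [[-0.539, 0.57, -0.621, 1.471], [0.842, 0.36, -0.401, 0.78], [-0.005, -0.739, -0.674, 1.214], [0.0, 0.0, 0.0, 1.0]] 0.0040703125
top -0.023737965011971115 [[0.02, -0.994, 0.106, 0.261], [-1.0, -0.02, 0.002, 0.127], [0.001, -0.106, -0.994, 1.786], [0.0, 0.0, 0.0, 1.0]] 0.0039765625
{'t': 0.1, 'q': array([-1.26396400e+00,  5.33006386e-02,  1.61416020e+00, -3.08398411e-05,
        1.47599895e+00, -1.19021853e-01]), 'dq': array([-0.0002421 , -0.00098045, -0.00216007, -0.00073091, -0.000377  ,
       -0.00142887]), 'effort': array([ 9.73792908e-05, -3.94898951e+01, -3.71366358e+01, -1.11901190e-04,
        3.86871499e-03,  8.04359416e-06]), 'tool_pos': array([ 0.25799474, -0.56864478,  0.23017779]), 'tool_rot': array([ 1.98676517,  0.43148223, -1.98718321]), 'contact_force': array([ 0.64360154, -0.18571483,  0.03646095]), 'wrist_torque': array([ 0.01853738, -0.03518758, -0.04688943]), 'opening': 0.08556630666983264} 0.0187
```

View pics/scene0.png

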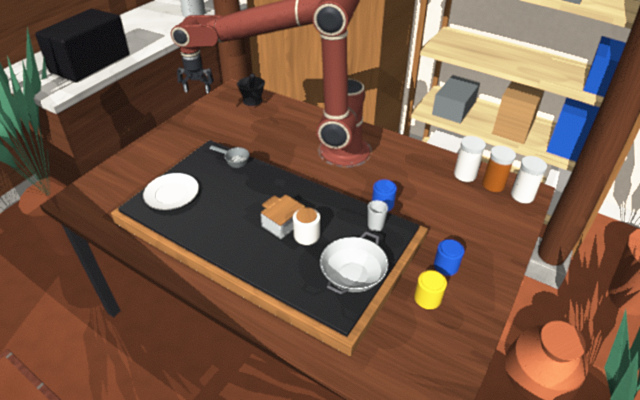

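View pics/top0.png

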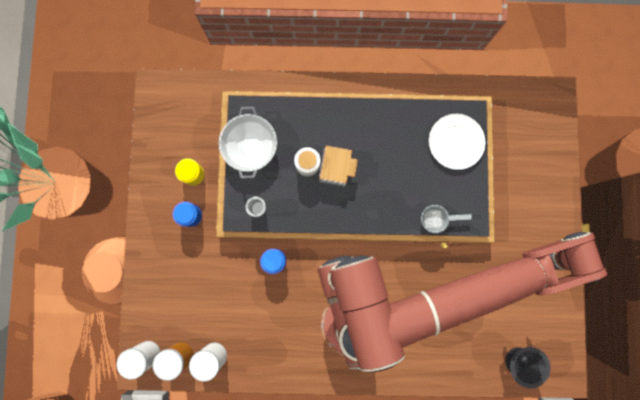

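The top view shows the box with its teak lid at about (338,166), with the lip on its right at (353,166). The pot is at (308,160), kadai at (248,143), tumbler at (256,207), sieve at (435,220) and plate at (457,141).

```bash
python3 - <<'E'
from h import *
for n in("top","scene"):
    z=np.load(f"{n}0.npz");W=z["W"];im=z["im"]
    print(n)
    def rep(name,m):
        P=W[m];
        if len(P)<3: print(name,len(P));return
        xy=P[:,:2].astype(np.float32)
        print(name,len(P),"med",np.round(np.nanmedian(P,0),4),"min",np.round(P.min(0),3),"max",np.round(P.max(0),3)); return xy
    ok=np.isfinite(W[...,2])
    X,Y,Z=[np.nan_to_num(W[...,i],nan=-9) for i in range(3)]
    reg=(X>0.4)&(X<.85)&(Y>-.5)&(Y<.5)
    slab=reg&(im.max(2)<60)
    print("slab z",np.median(Z[slab]))
    hsv=cv2.cvtColor(im,cv2.COLOR_BGR2HSV)
    teak=(hsv[...,0]<25)&(hsv[...,1]>80)&(hsv[...,2]>100)
    lid=reg&teak&(Z>.125)&(Z<.15)
    nl,L,S,C=cv2.connectedComponentsWithStats(lid.astype(np.uint8))
    for i in range(1,nl):
        if S[i,4]>30:
            xy=rep("lid",L==i);r=cv2.minAreaRect(xy*1000);print(S[i],r)
    high=reg&(Z>.155)&(Z<.2)&(im.max(2)>90)
    nl,L,S,C=cv2.connectedComponentsWithStats(high.astype(np.uint8))
    for i in range(1,nl):
        if S[i,4]>20:
            xy=rep("high",L==i);print(S[i],cv2.minEnclosingCircle(xy*1000))
    ob=reg&(Z>.085)&(Z<.2)
    nl,L,S,C=cv2.connectedComponentsWithStats(ob.astype(np.uint8))
    for i in range(1,nl):
        if S[i,4]>40:
            xy=rep("obj",L==i);print(S[i],cv2.minEnclosingCircle(xy*1000))
    cv2.imwrite(f"pics/{n}_crop.png",cv2.resize(im[100:240,220:400] if n=="top" else im[160:300,220:400],None,fx=4,fy=4,interpolation=cv2.INTER_CUBIC))
E
```

```text
top
slab z 0.0762029473708441
lid 1010 med [0.5612 0.0758 0.1385] min [0.499 0.007 0.125] max [0.627 0.135 0.15 ]
[ 320  146   38   37 1010] ((562.2197875976562, 69.47644805908203), (119.27742004394531, 118.83709716796875), 80.13382720947266)
high 463 med [0.5705 0.1792 0.1685] min [0.531 0.139 0.156] max [0.613 0.218 0.183]
[296 148  24  24 463] ((572.77685546875, 178.239013671875), 42.466766357421875)
high 32 med [0.4296 0.3513 0.1611] min [0.403 0.319 0.155] max [0.44  0.38  0.167]
[247 197  19  12  32] ((414.2503356933594, 349.15924072265625), 30.907238006591797)
obj 1918 med [0.6526 0.3996 0.1053] min [0.509 0.29  0.085] max [0.771 0.487 0.153]
[ 220  107   57   72 1918] ((641.1094970703125, 397.60498046875), 134.35220336914062)
obj 1058 med [ 0.6665 -0.3569  0.0897] min [ 0.568 -0.453  0.085] max [ 0.761 -0.251  0.107]
[ 429  115   56   53 1058] ((667.2676391601562, -351.694091796875), 101.05883026123047)
obj 1645 med [0.5611 0.104  0.1402] min [0.498 0.007 0.085] max [0.627 0.218 0.183]
[ 296  146   62   39 1645] ((569.2547607421875, 112.91808319091797), 106.52106475830078)
ob
[... 1070 characters left out ...]
7535247802734)
obj 563 med [ 0.6773 -0.369   0.0885] min [ 0.567 -0.457  0.085] max [ 0.764 -0.254  0.1  ]
[143 174  54  35 563] ((665.2273559570312, -353.73541259765625), 103.50987243652344)
obj 1890 med [0.589  0.117  0.1374] min [0.5   0.005 0.085] max [0.633 0.222 0.177]
[ 262  195   58   48 1890] ((570.1514892578125, 113.55394744873047), 108.5035400390625)
obj 290 med [0.4322 0.3559 0.1301] min [0.401 0.318 0.085] max [0.444 0.379 0.165]
[368 202  19  27 290] ((415.601318359375, 347.5589294433594), 32.69326400756836)
obj 2137 med [0.5949 0.3702 0.1087] min [0.51  0.286 0.085] max [0.764 0.487 0.147]
[ 320  231   68   63 2137] ((638.2610473632812, 387.57965087890625), 127.94003295898438)
```

View pics/top_crop.png

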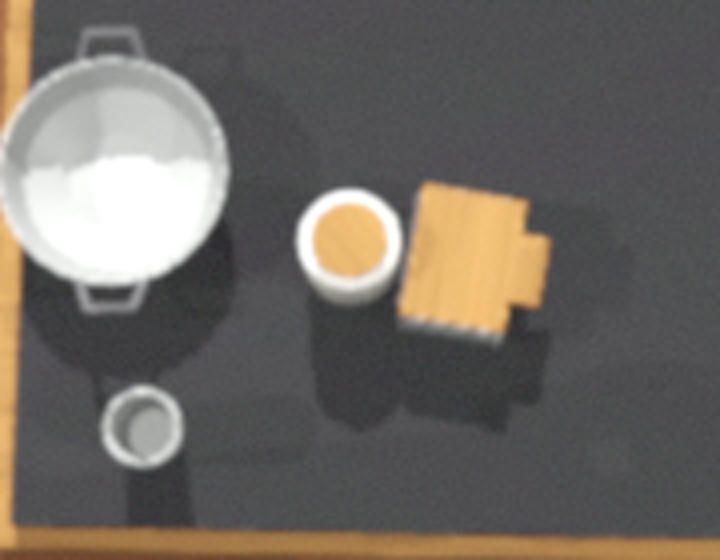

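View pics/scene_crop.png

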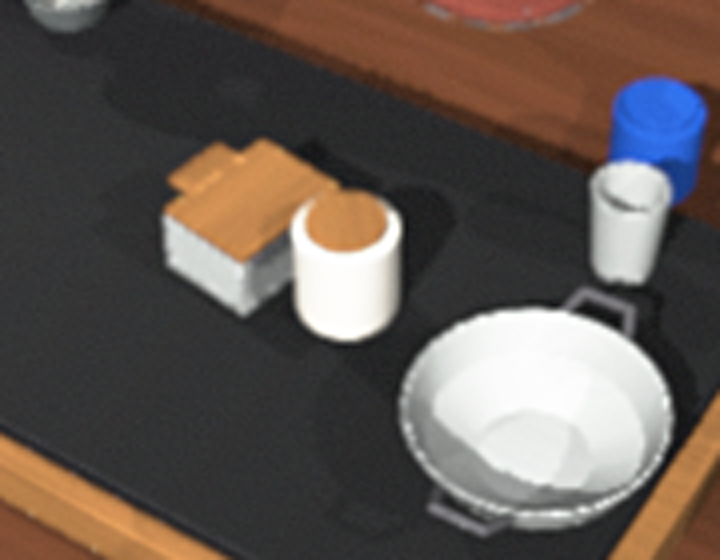

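```bash
python3 - <<'E'
from h import *
from scipy.spatial.transform import Rotation as R
o=ctrl.get_obs();print(np.round(R.from_rotvec(o["tool_rot"]).as_matrix(),3))
# lid corners, sub-pixel lid edges on plane z=.138 via ray casting
z=np.load("top0.npz");im=z["im"];W=z["W"]
hsv=cv2.cvtColor(im,cv2.COLOR_BGR2HSV)
ci=ctrl.camera_info("top");T=np.array(ci["T"])
def onplane(uv,h):
    a=world(ci,np.ones(len(uv)),uv[:,0],uv[:,1]);c=T[:3,3]
    s=(h-c[2])/(a[:,2]-c[2]);return c+(a-c)*s[:,None]
big=cv2.resize(im,None,fx=4,fy=4,interpolation=cv2.INTER_CUBIC)
h=cv2.cvtColor(big,cv2.COLOR_BGR2HSV)
m=((h[...,0]<28)&(h[...,1]>90)&(h[...,2]>130)).astype(np.uint8)
m[:, :1270]=0;m[:,1440:]=0;m[:560]=0;m[760:]=0
m=cv2.morphologyEx(m,cv2.MORPH_OPEN,np.ones((5,5)))
cs,_=cv2.findContours(m,0,1);c=max(cs,key=cv2.contourArea)
def toW(c): return onplane((c.reshape(-1,2)+.5)/4-.5,.138)
P=toW(c)[:,:2]*1000
print(cv2.minAreaRect(P.astype(np.float32)))
m2=cv2.morphologyEx(m,cv2.MORPH_OPEN,np.ones((85,61)))  # remove lip
hull=cv2.approxPolyDP(c,8,True);print(np.round(toW(hull),3)[:,:2].tolist())
print(cv2.minAreaRect((cv2.approxPolyDP(c,8,True)/4).astype(np.float32)))
E
```

```text
[[-0.001  0.413 -0.911]
 [ 0.002 -0.911 -0.413]
 [-1.    -0.002 -0.   ]]
((561.7529296875, 69.11447143554688), (121.16031646728516, 119.86585998535156), 80.66064453125)
[[0.629, 0.115], [0.515, 0.137], [0.499, 0.046], [0.522, 0.04], [0.524, 0.015], [0.58, 0.008], [0.588, 0.028], [0.616, 0.031]]
((339.5682067871094, 164.46334838867188), (34.513675689697266, 33.5541877746582), 10.684913635253906)
```

>>> drive_tool(commands="0 -1.5 -0.6 -0.5 0; 0 -1.5 -1.2 -1.05 0; 0 -1.5 -1.8 -1.6 0; 0 -1.5 -2.4 -2.15 0; 0 -1.5 -3.0 -2.7 0; 0 -1.5 -3.6 -3.2 0; 0 -1.5 -4.3 -3.8 0; 0 -1.5 -4.9 -4.3 0")

```text
t: 0.77
tool_pos: [0.3339, -0.3175, 0.2907]
tool_rot: [1.987, 0.43, -1.987]
contact_force: [0.9, 0.3, -0.5]
opening: 0.0424
```

>>> drive_tool(commands="0 0 -0.6 -0.5 0; 0 0 -1.2 -1.05 0; 0 0 -1.8 -1.6 0; 0 0 -2.4 -2.15 0; 0 0 -3.0 -2.7 0; 0 0 -3.6 -3.2 0; 0 0 -4.3 -3.8 0; 0 0 -4.9 -4.3 0")

```text
t: 1.43
tool_pos: [0.4095, -0.0681, 0.2909]
tool_rot: [1.986, 0.43, -1.986]
contact_force: [1.3, -0.4, -0.5]
opening: 0.0428
```

>>> drive_tool(commands="0 0 -0.6 -0.5 0.6; 0 0 -1.2 -1.05 1.2; 0 0 -1.8 -1.6 1.8; 0 0 -2.4 -2.15 2.4; 0 0 -3.0 -2.7 3.0; 0 0 -3.6 -3.2 3.6; 0 0 -4.3 -3.8 4.3; 0 0 -4.85 -4.27 4.88")

```text
t: 2.1
tool_pos: [0.4848, 0.1794, 0.2907]
tool_rot: [-2.22, 0.002, 2.221]
contact_force: [1.2, 0.2, -0.0]
opening: 0.0429
```

>>> drive_tool(commands="0 0 0 0 0; 0 0 0 0 0;0 0 0 0 0")

```text
t: 2.35
tool_pos: [0.4846, 0.1768, 0.2907]
tool_rot: [2.22, -0.0, -2.222]
contact_force: [-0.0, -0.0, 0.4]
opening: 0.0428
```

```bash
python3 - <<'E'
from h import *
from scipy.spatial.transform import Rotation as R
o=ctrl.get_obs();print(np.round(R.from_rotvec(o["tool_rot"]).as_matrix(),3),o["tool_pos"],o["q"],o["opening"])
im,d,ci=pts("wrist");cv2.imwrite("pics/w1.png",im)
W=cloud(im,d,ci)
X,Y,Z=[np.nan_to_num(W[...,i],nan=-9) for i in range(3)]
m=(Z>.155)&(Z<.185)&(X>.5)&(X<.65)&(Y>.1)&(Y<.26)
if m.sum()>20: print(m.sum(),cv2.minEnclosingCircle((W[m][:,:2]*1000).astype(np.float32)))
m=(Z>.125)&(Z<.148)&(X>.45)&(X<.65)&(Y>-.05)&(Y<.135)
if m.sum()>20: print(m.sum(),cv2.minAreaRect((W[m][:,:2]*1000).astype(np.float32)))
E
```

```text
[[-0.001  0.001 -1.   ]
 [-0.001 -1.    -0.001]
 [-1.     0.001  0.001]] [0.48460601 0.17682445 0.29074506] [ 2.05780837e-01 -2.39207963e-01  1.78760179e+00 -4.52923334e-04
  1.59445069e+00  1.77600508e+00] 0.042760371440328564
9949 ((571.3706665039062, 176.24807739257812), 42.03588104248047)
18949 ((560.6508178710938, 68.19793701171875), (122.10089111328125, 120.22727966308594), 80.44303894042969)
```

View pics/w1.png

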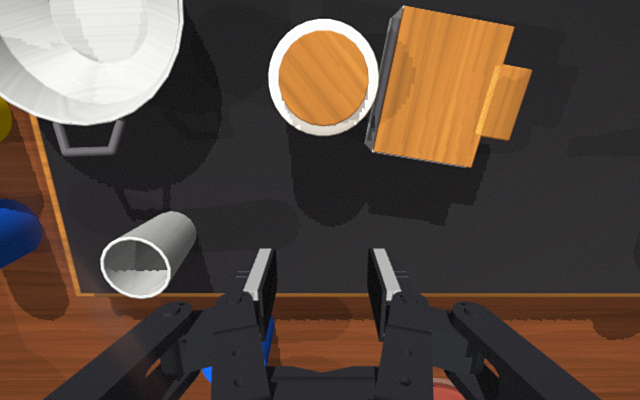

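>>> drive_tool(commands="0.2 0.8 0 0 0; 0.2 1.6 0 0 0; 0.2 2.4 0 0 0; 0.2 3.2 0 0 0; 0.2 4.0 0 0 0; 0.2 4.5 0 0 0; 0.2 4.5 0 0 0; 0.2 4.5 0 -0.2 0")

```text
t: 3.07
tool_pos: [0.4914, 0.176, 0.1102]
tool_rot: [-2.218, 0.002, 2.225]
contact_force: [0.2, 0.1, -0.3]
opening: 0.0342
```

>>> drive_tool(commands="0.2 0 0 -0.2 0; 0.2 0 0 -0.35 0; 0.2 0 0 -0.45 0; 0.2 0 0 -0.55 0; 0.2 0 0 -0.65 0; 0.2 0 0 -0.75 0; 0.2 0 0 -0.85 0; 0.2 0 0 -0.95 0")

```text
t: 3.73
tool_pos: [0.5302, 0.1773, 0.1112]
tool_rot: [2.218, 0.0, -2.224]
contact_force: [-4.9, -0.3, 2.7]
opening: 0.0341
```

>>> drive_tool(commands="0.2 0 0 -0.12 0; 0.2 0 0 -0.24 0; 0.2 0 0 -0.36 0; 0.2 0 0 -0.48 0; 0.2 0 0 -0.6 0; 0.2 0 0 -0.72 0; 0.2 0 0 -0.84 0; 0.2 0 0 -0.96 0")

```text
t: 4.4
tool_pos: [0.5697, 0.1771, 0.1112]
tool_rot: [-2.221, 0.0, 2.222]
contact_force: [-4.5, 0.4, 1.1]
opening: 0.0341
```

```bash
cat > look.py <<'E'
import sys
from h import *
im,d,ci=pts("scene");cv2.imwrite(f"pics/{sys.argv[1]}.png",cv2.resize(im[120:320,180:440],None,fx=3,fy=3))
W=cloud(im,d,ci);X,Y,Z=[np.nan_to_num(W[...,i],nan=-9) for i in range(3)]
m=(Z>.15)&(Z<.185)&(X>.5)&(X<.8)&(Y>.1)&(Y<.26)&(im.min(2)>120)
if m.sum()>10: print(m.sum(),"ztop",np.percentile(Z[m],[5,50,95]),cv2.minEnclosingCircle((W[m][:,:2]*1000).astype(np.float32)))
o=ctrl.get_obs();print(o["t"],o["tool_pos"],o["contact_force"])
E
python3 look.py s2
```

```text
215 ztop [0.15133366 0.16185773 0.16946871] ((623.922119140625, 177.919921875), 45.30351257324219)
4.45 [0.5706854  0.17705002 0.111369  ] [-4.10324166  0.5227434   1.66940688]
```

View pics/s2.png

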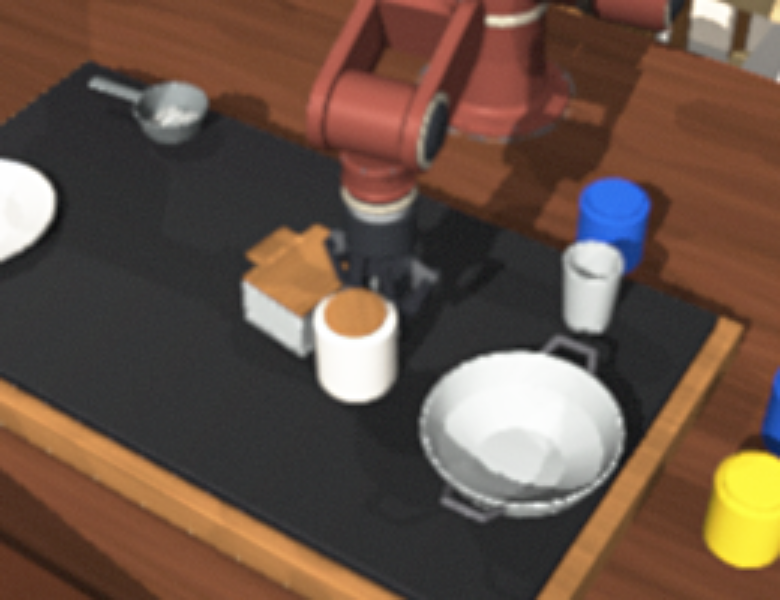

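The pot at crop pixel (357,345) is upright and sliding ahead of the fingers. I'll keep pushing.

>>> drive_tool(commands="0.2 0 0 -0.12 0; 0.2 0 0 -0.24 0; 0.2 0 0 -0.36 0; 0.2 0 0 -0.48 0; 0.2 0 0 -0.6 0; 0.2 0 0 -0.72 0; 0.2 0 0 -0.84 0; 0.2 0 0 -0.96 0")

```text
t: 5.12
tool_pos: [0.6082, 0.1771, 0.1112]
tool_rot: [-2.221, 0.0, 2.222]
contact_force: [-3.4, -0.1, 1.3]
opening: 0.0339
```

>>> drive_tool(commands="0.2 0 0 -0.12 0; 0.2 0 0 -0.24 0; 0.2 0 0 -0.36 0; 0.2 0 0 -0.48 0; 0.2 0 0 -0.6 0; 0.2 0 0 -0.72 0; 0.2 0 0 -0.84 0; 0.2 0 0 -0.96 0")

```text
t: 5.78
tool_pos: [0.6466, 0.1771, 0.1113]
tool_rot: [-2.221, 0.0, 2.221]
contact_force: [-3.1, -0.5, 0.3]
opening: 0.034
```

>>> drive_tool(commands="0.2 0 0 -0.06 0; 0.2 0 0 -0.1 0; 0.2 0 0 -0.1 0; 0.2 0 0 0.1 0; 0.2 0 0 0.4 0; 0.2 0 0 0.8 0; 0.2 0 0 1.2 0; 0.2 0 0 1.2 0")

```text
t: 6.45
tool_pos: [0.5961, 0.1773, 0.1114]
tool_rot: [2.221, 0.001, -2.221]
contact_force: [-0.5, -0.4, 0.2]
opening: 0.0341
```

```bash
python3 look.py s3
```

```text
233 ztop [0.15291029 0.16197734 0.16965454] ((675.49853515625, 175.41087341308594), 68.53350067138672)
6.5 [0.59752072 0.17728891 0.111742  ] [ 0.69105367  0.77530434 -0.13323681]
```

View pics/s3.png

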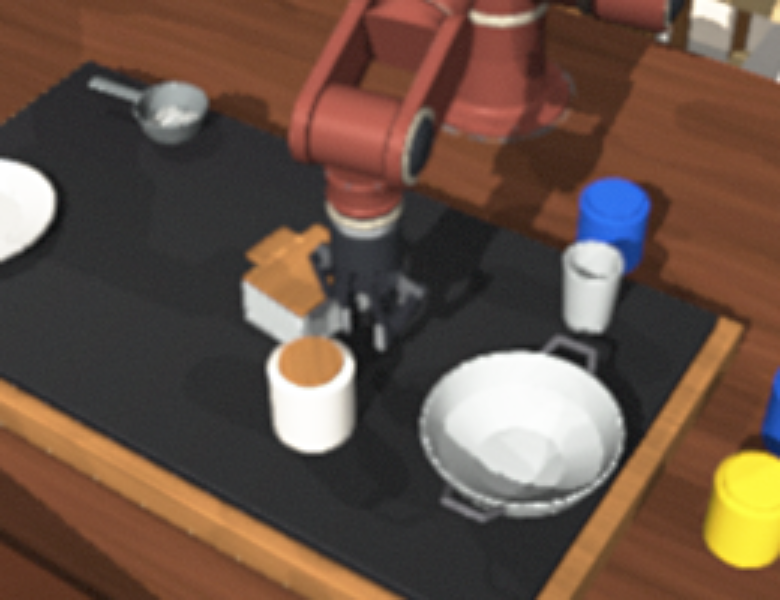

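Pot upright at crop (312,395), clear of the fingers. Next I'll lift off and go around to the lip side.

>>> drive_tool(commands="0.2 -0.8 0 0 0; 0.2 -1.6 0 0 0; 0.2 -2.4 0 0 0; 0.2 -3.2 0 0 0; 0.5 -4 0 0 0; 1 -4.5 0 0 0; 1 -4.5 0.6 0.2 -1; 1 -4.5 1.2 0.3 -2")

```text
t: 7.17
tool_pos: [0.5878, 0.1294, 0.2951]
tool_rot: [2.134, 0.193, -2.119]
contact_force: [0.6, -0.4, -1.3]
opening: -0.0001
```

```bash
python3 - <<'E'
from h import *
im,d,ci=pts("wrist");cv2.imwrite("pics/w2.png",im)
W=cloud(im,d,ci)
X,Y,Z=[np.nan_to_num(W[...,i],nan=-9) for i in range(3)]
m=(Z>.155)&(Z<.185)&(X>.62)&(X<.8)&(Y>.1)&(Y<.26)
if m.sum()>20:
    c,r=cv2.minEnclosingCircle((W[m][:,:2]*1000).astype(np.float32)); print(m.sum(),c,r)
    v=np.array(c)/1000-[.571,.125]; print("back of centre",v@[.185,.983]+.045,"lat",v@[-.983,.185])
E
```

```text
8953 (699.2401123046875, 177.10757446289062) 42.08260726928711
back of centre 0.11994616647338868 lat -0.1164201291198731
```

>>> drive_tool(commands="1 0 0.6 0.2 -1.4; 1 0 1.2 0.4 -2.8; 1 0 1.8 0.6 -4.2; 1 0 2.4 0.8 -5.6; 1 0 3 1 -7; 1 0 3.6 1.1 -8.4; 1 0 4 1.1 -9.8; 1 0 4 1.1 -11.2")

```text
t: 7.88
tool_pos: [0.5715, -0.0393, 0.2919]
tool_rot: [1.51, 0.979, -1.508]
contact_force: [-0.1, 0.0, 0.6]
opening: 0.0003
```

>>> drive_tool(commands="1 0 0 0 -1.4; 1 0 0 0 -2.7; 1 0 0 0 -2.7; 1 0 0 0 -2.7")

```text
t: 8.22
tool_pos: [0.5712, -0.0364, 0.2917]
tool_rot: [1.346, 1.114, -1.345]
contact_force: [0.4, 0.2, 0.5]
opening: -0.0001
```

```bash
python3 - <<'E'
from h import *
from scipy.spatial.transform import Rotation as R
o=ctrl.get_obs();print(np.round(R.from_rotvec(o["tool_rot"]).as_matrix(),3),o["tool_pos"],o["opening"],o["contact_force"])
im,d,ci=pts("wrist");cv2.imwrite("pics/w3.png",im)
E
```

```text
[[ 0.001  0.983 -0.186]
 [-0.    -0.186 -0.983]
 [-1.     0.001  0.   ]] [ 0.5711536  -0.03636981  0.29168733] -7.572556319342477e-05 [0.41322535 0.24085243 0.52240934]
```

View pics/w3.png

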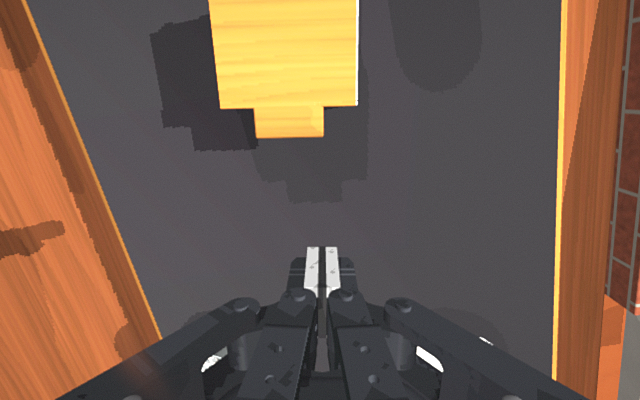

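Wrist view shows the lip front edge at about (289,137), squarely ahead of the shut fingers at (322,270), which are about 30 mm off to one side.

>>> drive_tool(commands="1 0.6 -0.3 0 0; 1 1.4 -0.73 0 0; 1 2.2 -0.73 0 0; 1 3 -0.73 0 0; 1 3.8 -0.73 0 0; 1 4.6 -0.73 0 0; 1 4.6 -0.73 0 0; 1 4.6 -0.73 -0.2 0")

```text
t: 8.93
tool_pos: [0.542, -0.0231, 0.1058]
tool_rot: [1.343, 1.118, -1.348]
contact_force: [0.3, -0.4, 0.0]
opening: 0.0002
```

>>> drive_tool(commands="1 0 0 -0.15 0; 1 0 0 -0.25 0; 1 0 0 -0.35 0; 1 0 0 -0.4 0; 1 0 0 -0.45 0; 1 0 0 -0.45 0")

```text
t: 9.43
tool_pos: [0.5471, -0.0048, 0.1081]
tool_rot: [1.343, 1.116, -1.342]
contact_force: [-0.6, -0.7, 0.2]
opening: 0.0003
```

>>> drive_tool(commands="1 0 0 -0.04 0; 1 0 0 -0.08 0; 1 0 0 -0.12 0; 1 0 0 -0.12 0")

```text
t: 9.77
tool_pos: [0.5471, -0.003, 0.1075]
tool_rot: [1.338, 1.113, -1.346]
contact_force: [-3.7, -9.6, 1.9]
opening: -0.0001
```

>>> drive_tool(commands="1 0 0 -0.03 0; 1 0 0 -0.06 0; 1 0 0 -0.06 0")

```text
t: 10.02
tool_pos: [0.5471, -0.0029, 0.1075]
tool_rot: [1.334, 1.11, -1.349]
contact_force: [-5.5, -17.2, 2.7]
opening: 0.0002
```

About 18 N against the lip front. I'll drag it upward along the arc.

>>> drive_tool(commands="1 -0.08 0 0 0; 1 -0.16 0 0 0; 1 -0.24 0 0 0; 1 -0.32 0 -0.01 0; 1 -0.4 0 -0.03 0; 1 -0.48 0 -0.04 0; 1 -0.56 0 -0.05 0; 1 -0.64 0 -0.07 0")

```text
t: 10.68
tool_pos: [0.5477, 0.0004, 0.1332]
tool_rot: [1.336, 1.111, -1.349]
contact_force: [-4.2, -13.7, 2.8]
opening: -0.0002
```

```bash
python3 look.py s4
```

```text
235 ztop [0.1518746  0.16168118 0.1704922 ] ((701.28076171875, 178.3642578125), 44.61063003540039)
10.7333 [0.54780892 0.00055497 0.13393166] [ -5.17524853 -13.32525753   3.04037771]
```

View pics/s4.png

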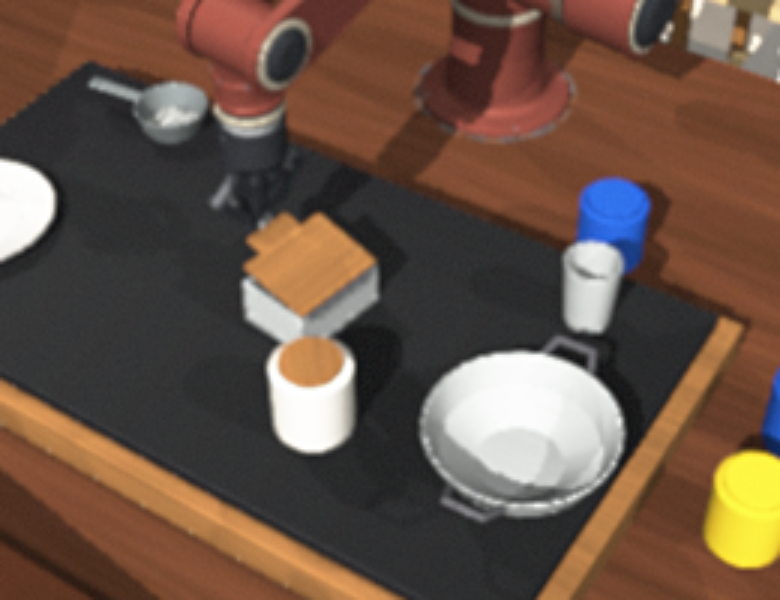

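The lid's lip (crop ~(272,230)) has come up with the finger. I'll keep following the arc.

>>> drive_tool(commands="1 -0.12 0 -0.04 0; 1 -0.24 0 -0.08 0; 1 -0.36 0 -0.12 0; 1 -0.48 0 -0.17 0; 1 -0.6 0 -0.22 0; 1 -0.72 0 -0.28 0; 1 -0.8 0 -0.34 0; 1 -0.85 0 -0.38 0")

```text
t: 11.4
tool_pos: [0.5504, 0.0154, 0.1689]
tool_rot: [1.336, 1.111, -1.35]
contact_force: [-9.7, -15.0, 9.3]
opening: -0.0001
```

```bash
python3 look.py s5
```

```text
231 ztop [0.15246536 0.16207268 0.17030908] ((701.91748046875, 179.6833953857422), 43.114784240722656)
11.45 [0.55064408 0.01566235 0.16933919] [ -9.31771024 -13.75959746   8.92996046]
```

View pics/s5.png

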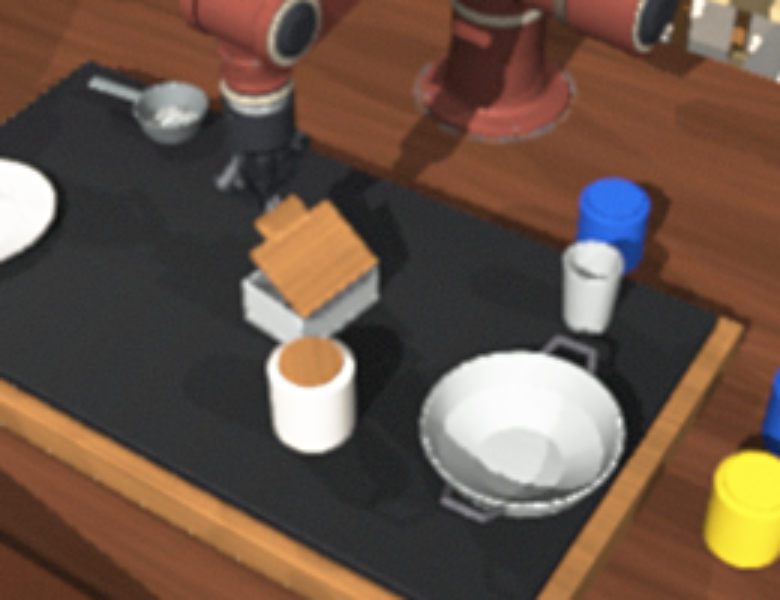

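Lid open about 32°. From here on it is mostly horizontal push.

>>> drive_tool(commands="1 -0.16 0 -0.08 0; 1 -0.3 0 -0.17 0; 1 -0.44 0 -0.27 0; 1 -0.57 0 -0.39 0; 1 -0.69 0 -0.52 0; 1 -0.8 0 -0.66 0; 1 -0.9 0 -0.8 0; 1 -0.97 0 -0.94 0")

```text
t: 12.12
tool_pos: [0.5582, 0.0575, 0.206]
tool_rot: [1.343, 1.117, -1.342]
contact_force: [-0.0, -0.8, 0.9]
opening: 0.0002
```

```bash
python3 look.py s6
```

```text
231 ztop [0.1517762  0.16197799 0.16850872] ((701.3243408203125, 179.43885803222656), 45.27997970581055)
12.1667 [0.5584795  0.05836291 0.20644072] [-0.50177397  1.22189757  0.5642846 ]
```

View pics/s6.png

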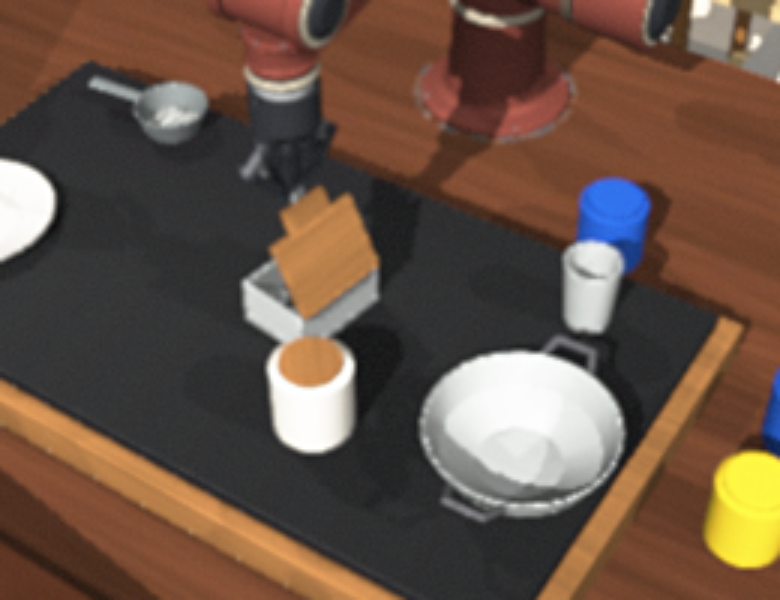

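>>> drive_tool(commands="1 0 0 -0.15 0; 1 0 0 -0.3 0; 1 0 0 -0.45 0; 1 0 0 -0.6 0; 1 0 0 -0.75 0; 1 0 0 -0.9 0; 1 0 0 -1.05 0; 1 0 0 -1.2 0")

```text
t: 12.83
tool_pos: [0.5671, 0.1046, 0.2069]
tool_rot: [1.344, 1.117, -1.342]
contact_force: [-2.1, -0.2, 6.1]
opening: -0.0001
```

```bash
python3 look.py s7
```

```text
235 ztop [0.15269426 0.16168803 0.17061019] ((701.9910888671875, 180.16502380371094), 43.81969451904297)
12.8833 [0.56733516 0.1054941  0.20695247] [-1.34890953  0.83819472  3.69118892]
```

View pics/s7.png

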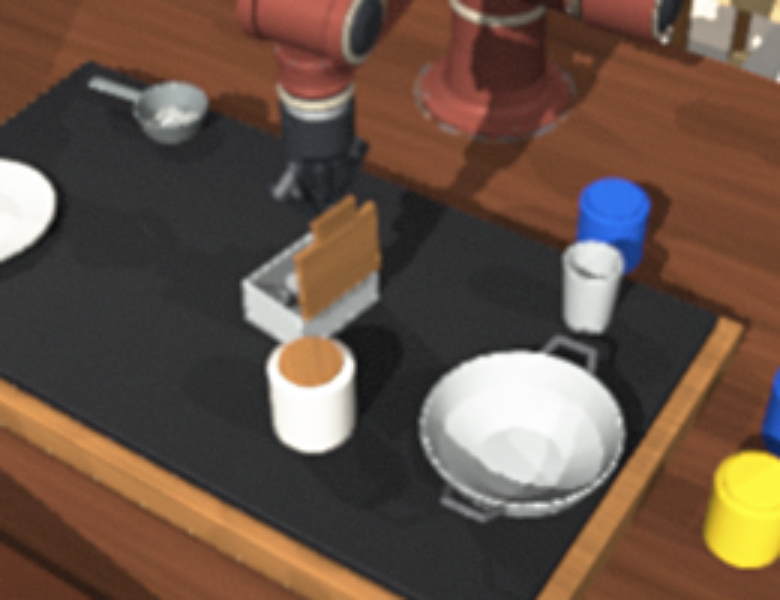

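Lid about 80° up. I'll push on past upright.

>>> drive_tool(commands="1 0 0 -0.12 0; 1 0 0 -0.24 0; 1 0 0 -0.36 0; 1 0 0 -0.48 0; 1 0 0 -0.6 0; 1 0 0 -0.7 0; 1 0 0 -0.8 0; 1 0 0 -0.9 0")

```text
t: 13.55
tool_pos: [0.5733, 0.1395, 0.2054]
tool_rot: [1.343, 1.117, -1.343]
contact_force: [0.3, 0.9, 0.1]
opening: 0.0005
```

```bash
python3 look.py s8
```

```text
241 ztop [0.15194152 0.16180099 0.17122279] ((682.54541015625, 168.62733459472656), 65.72763061523438)
13.6 [0.57341166 0.14010079 0.20550369] [-0.73192349  0.00964066  0.49875998]
```

View pics/s8.png

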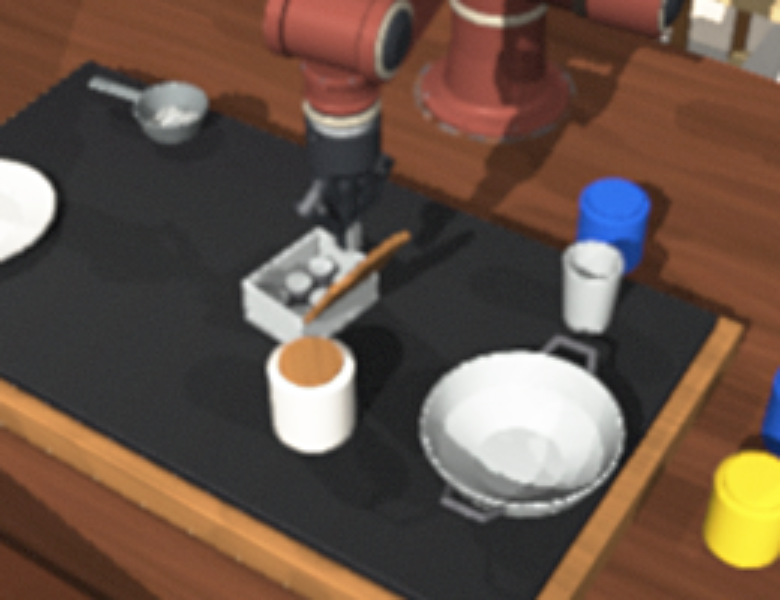

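The lid has fallen open, with its edge running from crop (308,315) to (405,238). I'll retreat along the path I came in on, then rise.

>>> drive_tool(commands="1 0 0 0.6 0; 1 0 0 1.4 0; 1 0 0 2.2 0; 1 0 0 3 0; 1 -0.6 0 3.4 0; 1 -1.4 0 3.6 0; 1 -2 0 3.6 0; 1 -2 0 3.6 0")

```text
t: 14.27
tool_pos: [0.5496, -0.0036, 0.2928]
tool_rot: [1.349, 1.108, -1.336]
contact_force: [0.1, -0.1, 1.2]
opening: 0.0003
```

>>> drive_tool(commands="1 0 0 0 0; 1 0 0 0 0; 1 0 0 0 0; 1 0 0 0 0; 1 0 0 0 0; 1 0 0 0 0")

```text
t: 14.77
tool_pos: [0.5468, -0.0022, 0.2847]
tool_rot: [1.342, 1.118, -1.344]
contact_force: [-0.3, -0.3, 0.7]
opening: 0.0002
```

```bash
python3 look.py s9; python3 - <<'E'
from h import *
for n in("top","scene"):
    im,d,ci=pts(n);cv2.imwrite(f"pics/{n}9.png",im)
    W=cloud(im,d,ci);X,Y,Z=[np.nan_to_num(W[...,i],nan=-9) for i in range(3)]
    hsv=cv2.cvtColor(im,cv2.COLOR_BGR2HSV)
    m=(hsv[...,0]<28)&(hsv[...,1]>80)&(Z>.135)&(Z<.26)&(X>.48)&(X<.66)&(Y>.09)&(Y<.24)
    P=W[m]-[.571,.125,.13];s=P@[.185,.983,0]
    ang=np.degrees(np.arctan2(P[:,2],-s));r=np.hypot(P[:,2],s)
    print(n,m.sum(),"lid angle rad",np.radians(np.median(ang[r>.06])),r.max())
    def comp(nm,x0,x1,y0,y1,z0,z1):
        k=(X>x0)&(X<x1)&(Y>y0)&(Y<y1)&(Z>z0)&(Z<z1)
        if k.sum()>5:
            c,q=cv2.minEnclosingCircle((W[k][:,:2]*1000).astype(np.float32));print(nm,k.sum(),np.round(c),round(q))
    comp("pot",.64,.78,.11,.25,.15,.185);comp("tumbler",.38,.47,.3,.4,.15,.18)
    comp("kadai",.5,.78,.28,.5,.12,.16);comp("plate",.55,.78,-.47,-.24,.085,.12)
E
```

```text
236 ztop [0.1520266  0.16168397 0.17032953] ((682.08544921875, 171.61065673828125), 65.99459075927734)
14.8167 [ 0.54687188 -0.0022653   0.28493073] [ 0.7652292  -0.52854981 -0.03607261]
top 574 lid angle rad 2.0979686906941657 0.12082440988528764
pot 475 [701. 179.] 44
tumbler 61 [409. 351.] 32
kadai 616 [634. 387.] 126
plate 1178 [ 664. -358.] 148
scene 184 lid angle rad 2.150535210683006 0.11887057550584441
pot 506 [701. 181.] 44
tumbler 113 [411. 345.] 35
kadai 758 [636. 386.] 128
plate 579 [ 666. -355.] 104
```

View pics/s9.png

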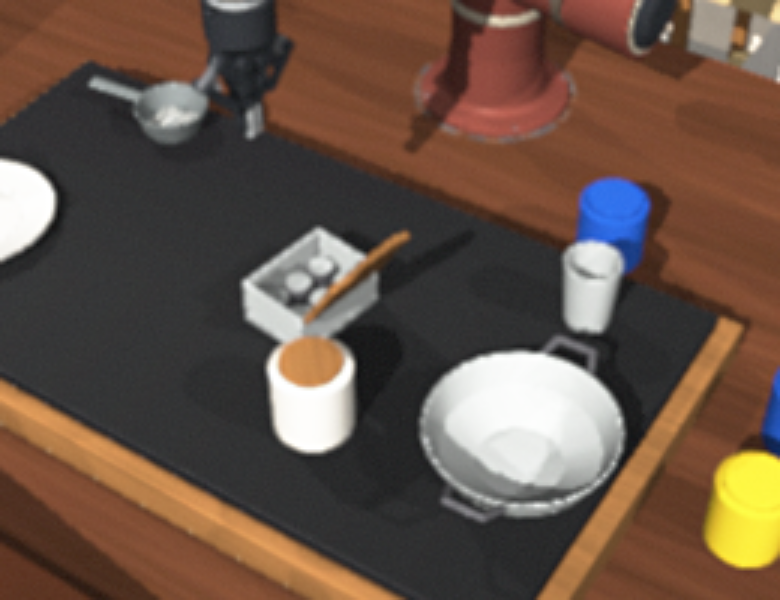

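The lid rests open at its stop at about 2.1 rad, with its upper edge at crop (405,238). The pot at (312,395) is upright, the bystanders look unmoved and the gripper is clear of everything.

```bash
python3 -c "
from station import ctrl
print(ctrl.finish_job())"
```

```text
the job is handed in; nothing more can be done
None
```

The spice box is open and the job is handed in at about 15 s of the 54 s allowed. `finish_job` gave no verdict.

**Pot:** I slid it about 128 mm along the slab with the half-open fingers, at about 5 N. It stayed upright in every picture, and its centre now lies about 116 mm to the side of the box's middle line (105 mm needed).

**Lid:** I pressed the shut fingertips against the front edge of the lip with up to about 18 N and dragged it up. I then pushed it back past upright, where it fell open by itself. The last check put the lid angle at 2.10 rad from the top view and 2.15 rad from the scene view, which agrees with its 2.1 rad stop to within measurement error.

**Other things:** In the last picture nothing touches the lid and the gripper is clear. The kadai, plate and tumbler measure at their starting places to within a few mm, except that the last top-view fit of the plate was unusable (radius 148 mm, so it had picked up other points). The scene view put the plate where it started. I checked the sieve by eye only, and it looks unmoved.

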